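# Hold the spring probe on a circuit board's test pad

## Task

Take the board carrier by its black grip block and slide it along the bed of the blue probe stand, without lifting it, until the gold test pad is right under the probe tip. Then let go of the carrier and push the stand's black knob down 15 mm, until the red ring on its shaft is level with the top of the steel collar, so that the sprung tip bears on the gold pad; never push it down as far as 20 mm. Finish while still holding the knob down there with the fingers, and leave the other things on the worktop where they are.

Things in the scene. Friction and masses are not known exactly. Their poses are not given: they have to be found in the camera images.
- stand: fixed probe stand: grey bed 120 (x, -55 to 65) x 280 (y) x 10 mm, origin in its underside, x to the back, y left along the bed. A blue column at the back carries a blue head (y 60 to 100, x -25 to 63, z 54 to 80 mm) over the bed; vertical probe axis at x = -8, y = 80. Dark fence strip 6 mm high along y, front face x = 21: a carrier against it has its gold pad 1 mm behind the probe axis.
- plunger (a joint): downward travel of the spring plunger in m: 0 up, 0.015 when the red ring is level with the top of the collar (collar top 85 mm above the worktop), end stop 0.024. Springs back when let go: about 3 N to start, 350 N/m more with travel, plus the tip's spring; about 11 N at 15 mm.
- pogo (a joint): how far the sprung brass tip is pushed up into the plunger in m: 0 when free, greater than 0 when the tip bears on something (600 N/m; stop at 0.012). At 15 mm of plunger travel on the gold pad it is about 0.0035 (the tip meets the pad after about 11.5 mm).
- knob_top (a point): centre of the top face of the black mushroom knob (36 mm diameter, flat top 24 mm across); 126 mm above the worktop when up. Moves with the plunger. Push straight down on it, for example with closed fingers. Wall cabinets hang about 0.5 m over the worktop from x = 0.6 m back: travel low there. A vacuum hose arches up at the right front of the worktop: go up and over it from the start pose.
- probe_tip (a point): lower end of the brass probe tip (4.4 mm diameter); 29 mm above the worktop when up, 11.5 mm above the gold pad's top.
- carrier: loose grey carrier plate 56 (x) x 160 (y) x 5 mm, 180 g nominal, lying on the bed, with a green circuit board on it; origin at the centre of its underside, z up, y towards the end with the gold pad. Underside 10 mm above the worktop. Parts on the board are at most 17 mm above the carrier's underside and stay clear of the probe tip.
- gold_pad (a point): centre of the top of the round gold test pad (10 mm diameter, white ring round it), at y = +50 mm, 7.5 mm above the carrier's underside.
- grip_block (a point): centre of the top of the carrier's black ribbed grip block, 24 mm (x) x 34 mm (y) x 22 mm high above the plate, at y = -60 mm; top 27 mm above the carrier's underside. Grip it from above across its 24 mm (fingers closing along the carrier's x).
- torch: bystander: black pocket torch lying on the worktop, 58x123x35 mm, origin at the centre of its underside
- tape_roll: bystander: black roll of tape lying flat, 62 mm across, 19 mm high, origin at the centre of its underside
- matches_box: bystander: flat red carton 62x46x17 mm, origin at the centre of its underside
- tape_measure: bystander: yellow tape measure 47x86x64 mm, origin at its underside
Not all that is in view belongs to the job. What is shaped like the carrier but purple is not meant.

How it is judged:
On the way, in this order (a step that is already met when the one before it is completed fails the run):
1. the gold pad is under the probe tip (within 5 mm) while the knob is still up (horizontal distance between gold_pad and probe_tip below 0.005 m and value of joint plunger below 0.003 m), for 0.2 s.
2. the knob is pushed down 12 to 18 mm by the fingers and the sprung tip bears on the gold pad, for one second (horizontal distance between gold_pad and probe_tip below 0.005 m and value of joint plunger between 0.012 and 0.018 m and value of joint pogo above 0.0005 m and contact force between the fingers and stand above 3 N), for 1 s.
At the end, for the whole second after the job is handed in: The fingers hold the knob down (more than 3 N) at 12 to 18 mm of travel, the probe tip is within 5 mm of the gold pad's centre and pressed in by more than 0.5 mm, and the carrier lies still, flat on the bed (under 3 mm of rise), touched by nothing of the robot (all of step 2 and contact force between each of the arm, the fingers and carrier below 0.3 N and z of carrier in the frame of stand below 0.013 m and linear speed of carrier below 0.02 m/s); the arm keeps its last pose, push and grip.
It fails at once if the knob is pushed 20 mm or deeper (value of joint plunger above 0.02 m).
It fails at once if the carrier is lifted more than 8 mm off the bed (z of carrier in the frame of stand above 0.018 m).
It fails at once if a bystander (torch, tape roll, matchbox or tape measure) is moved more than 20 mm (distance of any of torch, tape_roll, matches_box, tape_measure from where it was at the start of the episode above 0.02 m).
It also fails if it takes over 51 s, if anything falls off the work surface, if the arm or the gripper's body presses on something with over 40 N, if the wrist force passes 120 N, or if a joint passes its speed limit or range.

## Robot

A 6-joint arm with a two-finger parallel gripper is mounted at the origin on a cart in front of the work surface, level with it; the furniture and walls round the work are solid. World frame = base frame: x ahead of the robot, y to its left, z up, the work surface at z = 0. Lengths are in m, angles in rad, forces in N, time in s.
With the tool pointing down it reaches from about 0.4 to 0.825 m from the base axis. Payload 7 kg.
Tool frame: the origin (TCP) lies at the very end of the fingers, on their centre line; the grasp point (between the pads) lies arm.hold_point_z behind it (arm.hold_point_z is the distance from the TCP to the grasp point, in m); z points along the fingers, y is the line along which they close (so a half turn about z gives the same grasp; the last joint's range is limited). The gripper opens to 88 mm and grips with 3 to 60 N. Pads are 19 mm wide; open, the fingers measure 130 mm over their backs; the gripper's body (78 mm by 193 mm) begins 47 mm behind the grasp point.
Start: joints at [1.518, 0.359, 0.012, 0, -1.224, -0.288], TCP at [0.226, 0.636, 0.227] pointing down, gripper open.
Joint ranges: [-3.07, 3.07], [-1.43, 2.12], [-1.02, 1.25], [-3.03, 1.67], [-3.05, -0], [-3.03, 3.03]. Speed limits (rad/s): [2.39, 2.39, 3.01, 3.14, 3.14, 3.14].

## Interface

Orientations are given as [roll, pitch, yaw] about the fixed x, y, z axes, in that order (R = Rz(yaw) Ry(pitch) Rx(roll)).
In Python, from station import arm gives the robot as it stands.
- The arm moves only by the tool advance, called after "Call:" in YAML: its name, and indented under it one key for each argument. Schema: {"type":"object","properties":{"steps":{"type":"object","properties":{"ticks":{"type":"array","items":{"type":"array","items":{"type":"number"},"minItems":5,"maxItems":5},"minItems":1,"maxItems":20}},"additionalProperties":false,"required":["ticks"]},"grip_n":{"type":"number"},"only":{"type":"string"},"quiet":{"type":"boolean"},"lines":{"type":"string"}},"required":["steps"],"additionalProperties":false}. steps is an object whose key "ticks" holds a list of rows, 1 to 20 of them, each of 5 numbers: the finger opening in m, then dx, dy, dz in parts of the range, where 1.0 means 50 cm, then a turn about the tool's z in parts of the range, where 1.0 means 90 degrees; each row is the pose to reach, as a shift and turn from the pose commanded when the call began, along the tool's axes at that moment; what a row does not reach only later rows make up. A row lasts 1/12 s, in which the tool goes at most 0.0417 m and 0.125 rad, less where a joint would pass 70% of its speed; a pose out of reach is approached as far as the arm can. The fingers move at their own pace and stop on an object; grip_n is the grip in N (left out, the last holds). Time passes only in rows, so rows that do not move let the fingers close. The tool returns the time, the measured TCP pose, the force, the opening and the grip force at its end. only (a regular expression) keeps the lines of the reply that match it, lines (a string "A,B") keeps lines A to B, and quiet returns only ok. Shift and turn numbers lie between -1 and 1, and a call with a number outside is refused. Input that does not fit is refused with a message, and nothing moves.
- arm.get_state(): the state, without advancing time (a new reading comes with each control period).
- arm.grab_frame(name): name is "scene" or "top"; returns the picture (384x512x3 uint8, red, green, blue); there is no depth.
- arm.camera_params(name): a dict with "fx", "fy", "cx", "cy" (pixels), "T" (4x4, takes a point from camera to world coordinates). Camera axes: x right, y down, z forward; pixel columns grow to the right and rows downward; lengths in m; the calibration is good to about 2 mm. A picture is of the moment at which its call begins. camera_params takes no time and is no camera call.
- arm.job_done(): hands the job in; it is judged then, once.
The state is a dict: "t": time; "q": joint angles; "qd": joint speeds; "joint_efforts": joint torques, N m; "eef_pos": TCP position; "ee_rot": TCP orientation; "force": force on the tool from outside, world axes, zero at the start; "moment": the same for the moment, N m; "width": finger opening in m; "gripper_force": force on a finger pad.
Only numpy, scipy, OpenCV 4.12 (cv2) and the standard library are available. Lean on these libraries where they do the work, as an engineer would, in place of code of your own. Each camera call takes 0.05 s, during which the arm holds its last target. There are 200 camera calls.

## Working session

There is one attempt and no reset: what is moved stays moved. The work goes in short steps, Python scripts to look and compute and a tool call to move; the robot and the scene stay as the last step left them, time stands still between calls to the robot, and variables do not carry over. Pictures are saved under pics/ and viewed, at most 10 in all, crops included, and the job is handed in when it is done.

```bash
mkdir -p pics; python3 - <<'E'
from station import arm
import cv2,numpy as np
for n in("scene","top"):
    im=arm.grab_frame(n); cv2.imwrite(f"pics/{n}0.png",cv2.resize(im[:,:,::-1],(800,600),interpolation=cv2.INTER_CUBIC))
    np.save(f"{n}0.npy",im); p=arm.camera_params(n); print(n,{k:np.round(v,4).tolist() for k,v in p.items()})
print(arm.get_state(),arm.hold_point_z)
E
```

```text
scene {'fx': 376.2157, 'fy': 376.2157, 'cx': 257.8396, 'cy': 187.6968, 'T': [[0.764, -0.4754, 0.4361, -0.0048], [-0.6451, -0.573, 0.5055, -0.4057], [0.0096, -0.6676, -0.7445, 1.0099], [0.0, 0.0, 0.0, 1.0]]}
top {'fx': 453.0967, 'fy': 453.0967, 'cx': 256.5687, 'cy': 193.4231, 'T': [[-0.0096, -0.9987, 0.0506, 0.4504], [-0.9999, 0.0098, 0.0037, 0.2274], [-0.0042, -0.0506, -0.9987, 1.4409], [0.0, 0.0, 0.0, 1.0]]}
{'t': 0.1, 'q': array([ 1.51814215e+00,  3.59280461e-01,  1.11353728e-02, -3.30928154e-04,
       -1.22410451e+00, -2.88103599e-01]), 'qd': array([ 5.81589020e-04, -4.47419732e-04,  3.85918088e-03,  2.68449521e-04,
       -6.19855794e-05, -6.51794956e-04]), 'joint_efforts': array([-3.01756700e-03, -5.84163809e+01,  2.93750328e+01,  7.01558501e+00,
        1.01429070e-02, -6.05282617e-05]), 'eef_pos': array([0.22545447, 0.63575473, 0.22572828]), 'ee_rot': array([ 3.14011087e+00, -1.14676426e-04, -3.40870366e-01]), 'force': array([ 0.22528027, -0.32026443, -0.09723245]), 'moment': array([-0.06572418, -0.01616705, -0.04487923]), 'gripper_force': 0.0, 'width': 0.08762761231046606} 0.0188
```

View pics/scene0.png

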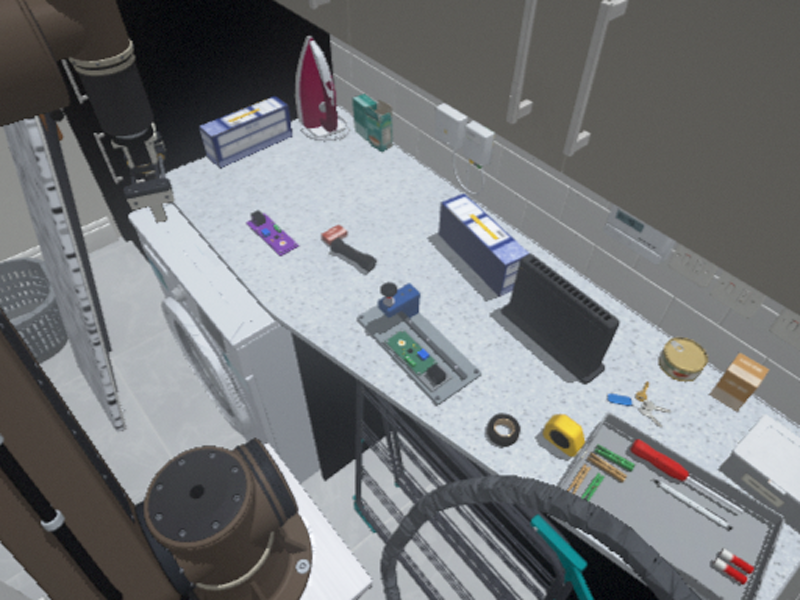

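View pics/top0.png

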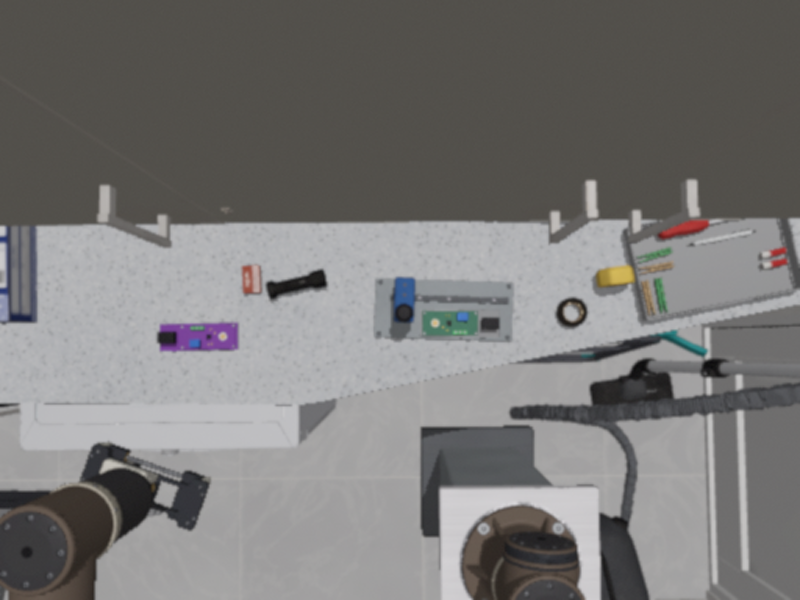

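The top view shows the stand at about (445,310) with the knob at (404,312), the pad at (435,323) and the grip block at (490,324). In the scene view the knob is at (389,290) and the grip block at (436,374). I'll enlarge both.

```bash
python3 - <<'E'
import cv2,numpy as np
a=np.load("top0.npy")[170:225,235:335,::-1]; b=np.load("scene0.npy")[172:262,222:312,::-1]
cv2.imwrite("pics/tc.png",cv2.resize(a,None,fx=8,fy=8,interpolation=cv2.INTER_CUBIC))
cv2.imwrite("pics/sc.png",cv2.resize(b,None,fx=6.6667,fy=6.6667,interpolation=cv2.INTER_CUBIC))
E
```

```text
(no output)
```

View pics/tc.png

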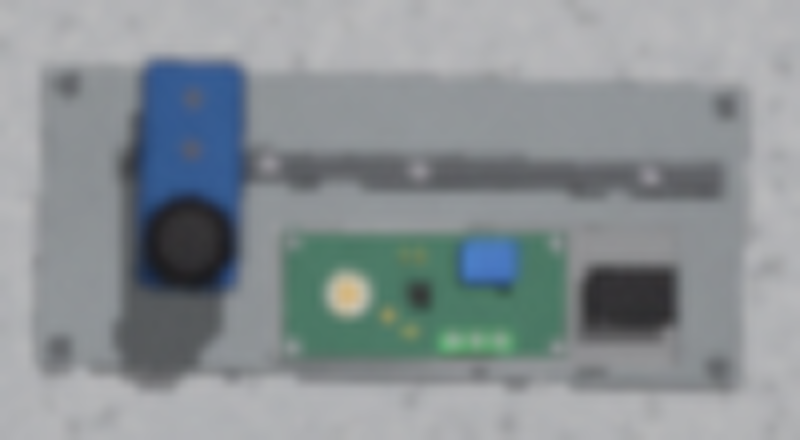

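View pics/sc.png

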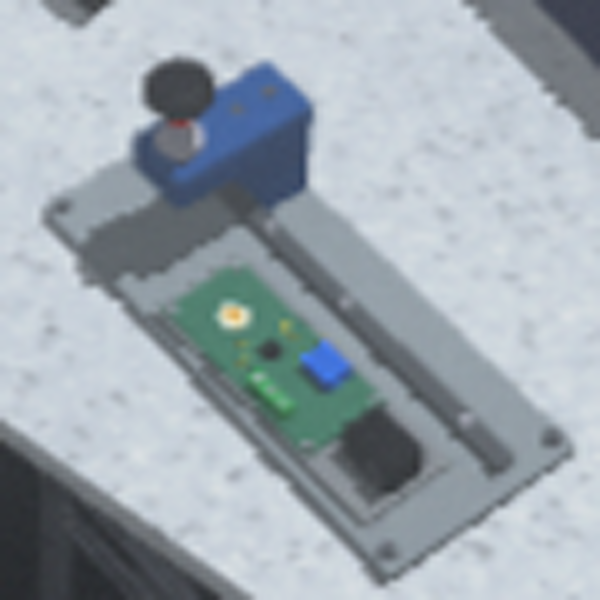

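Top crop: knob (188,240), pad (347,295), grip top (630,293), bed corners (42,66), (750,88), (740,385), (35,370). Scene crop: knob (180,84), pad (234,315), grip top (382,443), bed corners left-front (45,212), right-back (575,452), right-front (385,582). Next I triangulate these.

```bash
cat >h.py <<'E'
import numpy as np
from station import arm
P={n:arm.camera_params(n) for n in("scene","top")}
def ray(n,u,v):
    p=P[n];d=p["T"][:3,:3]@[(u-p["cx"])/p["fx"],(v-p["cy"])/p["fy"],1];return p["T"][:3,3],d/np.linalg.norm(d)
def tri(a,b):
    (o1,d1),(o2,d2)=ray("top",*a),ray("scene",*b)
    s=np.linalg.lstsq(np.c_[d1,-d2],o2-o1,rcond=None)[0];p,q=o1+s[0]*d1,o2+s[1]*d2
    return (p+q)/2,np.linalg.norm(p-q)
def onz(n,uv,z):
    o,d=ray(n,*uv);return o+d*(z-o[2])/d[2]
T=lambda x,y,s=8,ox=235,oy=170:((x+.5)/s-.5+ox,(y+.5)/s-.5+oy)
S=lambda x,y,s=6.6667,ox=222,oy=172:((x+.5)/s-.5+ox,(y+.5)/s-.5+oy)
E
python3 - <<'E'
from h import *
np.set_printoptions(precision=4,suppress=True)
for n,a,b,z in[("knob",(188,240),(180,84),.126),("pad",(347,295),(234,315),.0175),("grip",(630,293),(382,443),.037),("LF",(35,370),(45,212),.01),("RB",(750,88),(575,452),.01),("RF",(740,385),(385,582),.01)]:
    print(n,*tri(T(*a),S(*b)),onz("top",T(*a),z),onz("scene",S(*b),z))
LB,RB,RF,LF=[onz("top",T(*c),.01) for c in((42,66),(750,88),(740,385),(35,370))]
print(LB,RB,np.linalg.norm(LB-RB),np.linalg.norm(LF-RF),np.linalg.norm(RB-RF))
y=(LB-RB)+(LF-RF);yaw=np.arctan2(-y[0],y[1]);c=(LB+RB+RF+LF)/4
R=np.array([[np.cos(yaw),-np.sin(yaw)],[np.sin(yaw),np.cos(yaw)]])
o=c[:2]-R@[.005,0];print("yaw",yaw,"origin",o,"axis",o+R@[-.008,.08],"pad target",o+R@[-.007,.08])
for n,a,z in(("knob",(188,240),.126),("pad",(347,295),.0175),("grip",(630,293),.037)):print(n,"stand frame",R.T@(onz("top",T(*a),z)[:2]-o))
E
```

```text
knob [0.5003 0.2273 0.1235] 0.0026597608512242484 [0.4992 0.2281 0.126 ] [0.5    0.2248 0.126 ]
pad [0.4823 0.1651 0.0194] 0.0033448852086160703 [0.481  0.166  0.0175] [0.4846 0.1652 0.0175]
grip [0.4814 0.0559 0.0321] 0.0025424374781614035 [0.4803 0.0573 0.037 ] [0.48   0.0529 0.037 ]
LF [0.4554 0.2873 0.006 ] 0.006390447512377444 [0.4528 0.289  0.01  ] [0.4561 0.2827 0.01  ]
RB [0.5622 0.0044 0.0068] 0.0011642438463586612 [0.5615 0.0053 0.01  ] [0.5608 0.0028 0.01  ]
RF [0.4446 0.0103 0.0056] 0.0010347797557773428 [0.4442 0.0113 0.01  ] [0.4431 0.0082 0.01  ]
[0.573  0.2853 0.01  ] [0.5615 0.0053 0.01  ] 0.2802631383716736 0.2778464705935074 0.11741706064000539
yaw -0.03603166614448614 origin [0.5029 0.1479] axis [0.4978 0.2282] pad target [0.4988 0.2281]
knob stand frame [-0.0066  0.08  ]
pad stand frame [-0.0225  0.0173]
grip stand frame [-0.0193 -0.0914]
```

```bash
python3 - <<'E'
from h import *
np.set_printoptions(precision=3,suppress=True)
f=.64
for s in((392,560),(415,510),(450,487),(500,478),(550,482),(600,500)):
    best=[]
    o,d=ray("scene",s[0]*f,s[1]*f)
    for t in np.arange(.3,1.6,.002):
        p=o+t*d; c=np.linalg.inv(P["top"]["T"])@[*p,1]
        u,v=c[0]/c[2]*P["top"]["fx"]+P["top"]["cx"],c[1]/c[2]*P["top"]["fy"]+P["top"]["cy"]
        U,V=u/f,v/f
        if abs(V-(412-max(0,(U-600))*.09))<1.5: best.append(p)
    print(s,best[len(best)//2] if best else None)
# move: tool axes
s=arm.get_state();y=s["ee_rot"][2]
X=np.array([np.cos(y),np.sin(y)]);Y=np.array([np.sin(y),-np.cos(y)])
d=np.array([.481,.0565])-s["eef_pos"][:2];print("tool dx,dy",d@X,d@Y,"turn",-(-1.583-y))
E
```

```text
(392, 560) [ 0.263 -0.072 -0.348]
(415, 510) [ 0.293 -0.104 -0.055]
(450, 487) [ 0.312 -0.159  0.114]
(500, 478) [ 0.332 -0.227  0.232]
(550, 482) [ 0.346 -0.287  0.303]
(600, 500) [ 0.356 -0.345  0.339]
tool dx,dy 0.4344916835685647 0.4604959690397534 turn 1.2421296342469075
```

Careful with the scale: shifts go in shares of 50 cm and turns go in shares of 90 degrees. That gives: 0.46 m / 0.5 = 0.92, 0.434 m / 0.5 = 0.868, 1.242 rad / 1.5708 = 0.7907.

Call:
advance:
  steps: {"ticks": [[0.05, 0, 0, -0.08, 0], [0.05, 0.868, 0.92, -0.08, 0.7907], [0.05, 0.868, 0.92, -0.08, 0.7907], [0.05, 0.868, 0.92, -0.08, 0.7907], [0.05, 0.868, 0.92, -0.08, 0.7907], [0.05, 0.868, 0.92, -0.08, 0.7907], [0.05, 0.868, 0.92, -0.08, 0.7907], [0.05, 0.868, 0.92, -0.08, 0.7907], [0.05, 0.868, 0.92, -0.08, 0.7907], [0.05, 0.868, 0.92, -0.08, 0.7907], [0.05, 0.868, 0.92, -0.08, 0.7907], [0.05, 0.868, 0.92, -0.08, 0.7907], [0.05, 0.868, 0.92, -0.08, 0.7907], [0.05, 0.868, 0.92, -0.08, 0.7907], [0.05, 0.868, 0.92, -0.08, 0.7907], [0.05, 0.868, 0.92, -0.08, 0.7907], [0.05, 0.868, 0.92, -0.08, 0.7907], [0.05, 0.868, 0.92, -0.08, 0.7907], [0.05, 0.868, 0.92, -0.08, 0.7907], [0.05, 0.868, 0.92, -0.08, 0.7907]]}
  grip_n: 15

```text
t: 1.77
eef_pos: [0.4806, 0.058, 0.2664]
ee_rot: [3.141, 0.0, -1.583]
force: [0.1, -0.6, -0.3]
width: 0.05
gripper_force: 0.0
```

Scaled: 0.216 m / 0.5 = 0.432, 0.0015 m / 0.5 = 0.003.

Call:
advance:
  steps: {"ticks": [[0.05, 0.003, 0, 0.08, 0], [0.05, 0.003, 0, 0.16, 0], [0.05, 0.003, 0, 0.24, 0], [0.05, 0.003, 0, 0.32, 0], [0.05, 0.003, 0, 0.4, 0], [0.05, 0.003, 0, 0.432, 0], [0.05, 0.003, 0, 0.432, 0]]}

```text
t: 2.35
eef_pos: [0.4778, 0.0561, 0.0468]
ee_rot: [3.135, -0.003, -1.581]
force: [-0.2, -0.7, 0.7]
width: 0.0499
gripper_force: 0.0
```

```bash
python3 - <<'E'
from station import arm
import cv2
a=arm.grab_frame("top")[165:225,235:335,::-1];b=arm.grab_frame("scene")[172:262,222:312,::-1]
im=[cv2.resize(a,(800,480),interpolation=3)[:,200:],cv2.resize(b,(480,480),interpolation=3)]
cv2.imwrite("pics/a.png",cv2.resize(cv2.hconcat(im),(800,356)))
E
```

```text
(no output)
```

View pics/a.png

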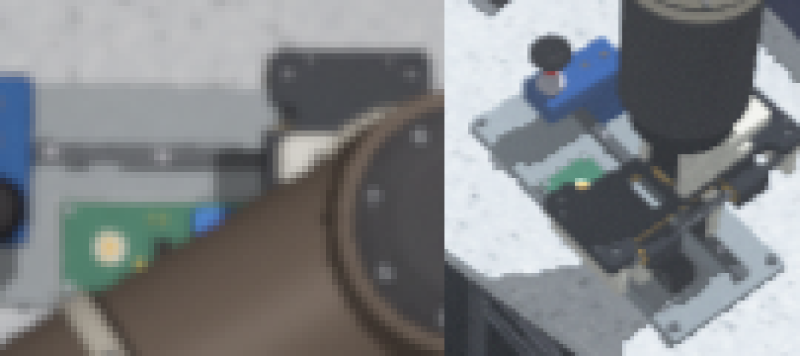

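The fingers straddle the grip block: in the scene half, the block is at about (672,268) between them. I'll descend and close.

Scaled: 0.026 m / 0.5 = 0.052, 0.024 m / 0.5 = 0.048.

Call:
advance:
  steps: {"ticks": [[0.05, 0, 0, 0.024, 0], [0.05, 0, 0, 0.048, 0], [0.05, 0, 0, 0.052, 0], [0.05, 0, 0, 0.052, 0]]}

```text
t: 2.78
eef_pos: [0.4816, 0.0568, 0.0258]
ee_rot: [-3.14, 0.001, -1.582]
force: [-0.2, -0.2, -0.5]
width: 0.0502
gripper_force: 0.0
```

Call:
advance:
  steps: {"ticks": [[0.02, 0, 0, 0, 0], [0.02, 0, 0, 0, 0], [0.02, 0, 0, 0, 0], [0.02, 0, 0, 0, 0], [0.02, 0, 0, 0, 0], [0.02, 0, 0, 0, 0]]}
  grip_n: 15

```text
t: 3.28
eef_pos: [0.4812, 0.0562, 0.025]
ee_rot: [-3.141, 0.0, -1.583]
force: [-1.6, 0.8, 6.6]
width: 0.0234
gripper_force: 15.0
```

Scaled: -0.0621 m / 0.5 = -0.1242, -0.0108 m / 0.5 = -0.0216, 0.024 rad / 1.5708 = 0.0153.

Call:
advance:
  steps: {"ticks": [[0.02, -0.02, -0.004, 0, 0.0025], [0.02, -0.04, -0.008, 0, 0.0051], [0.02, -0.06, -0.012, 0, 0.0076], [0.02, -0.08, -0.016, 0, 0.0102], [0.02, -0.1, -0.02, 0, 0.0127], [0.02, -0.12, -0.0216, 0, 0.0153], [0.02, -0.1242, -0.0216, 0, 0.0153], [0.02, -0.1242, -0.0216, 0, 0.0153], [0.02, -0.1242, -0.0216, 0, 0.0153]]}

```text
t: 4.03
eef_pos: [0.493, 0.1187, 0.025]
ee_rot: [-3.141, 0.001, -1.606]
force: [-1.3, 1.8, 4.4]
width: 0.0236
gripper_force: 15.0
```

```bash
python3 - <<'E'
from station import arm
import cv2,numpy as np
a=arm.grab_frame("top");b=arm.grab_frame("scene");np.save("t2.npy",a);np.save("s2.npy",b)
im=[cv2.resize(a[170:225,235:300,::-1],(472,400),interpolation=3),cv2.resize(b[172:232,227:276,::-1],(327,400),interpolation=3)]
cv2.imwrite("pics/b.png",cv2.hconcat(im))
E
```

```text
(no output)
```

View pics/b.png

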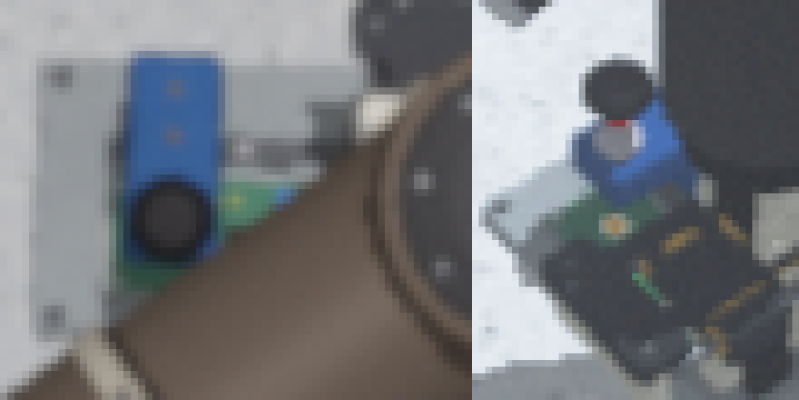

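The pad shows in the scene half at (614,225), just under the head's front. The knob is up.

```bash
python3 - <<'E'
from h import *
p0=onz("scene",S(234,315),.0175);p1=onz("scene",((142.5)/6.673-.5+227,225.5/6.667-.5+172),.0175)
k=onz("scene",((618-472+.5)/6.673-.5+227,87.5/6.667-.5+172),.126)
print(p0,p1,p1-p0,"knob",k)
print("bare displacement est top0+d",np.array([.481,.166])+(p1-p0)[:2])
# precise pad centroid (gold/white pixels)
for f,nm in(("scene0.npy",(222,172,250,228,270)),("s2.npy",(0,0,242,200,212))):
    im=np.load(f).astype(int)
    x0,y0=(250,214) if f[5]=="0" else (240,198)
    c=im[y0:y0+14,x0:x0+14]; w=np.clip(c[:,:,0]-120,0,None)*(c[:,:,0]>c[:,:,1]-20) ; v,u=np.mgrid[y0:y0+14,x0:x0+14]
    w=np.where(c[:,:,0]-c[:,:,2]>25,w,0)
    uv=((w*u).sum()/w.sum(),(w*v).sum()/w.sum());print(f,uv,onz("scene",uv,.0175))
E
```

```text
[0.48461075 0.16519363 0.0175    ] [0.49849203 0.22829011 0.0175    ] [0.01388128 0.06309648 0.        ] knob [0.49847369 0.22350069 0.126     ]
bare displacement est top0+d [0.49488128 0.22909648]
scene0.npy (np.float64(256.4514066496164), np.float64(218.80051150895142)) [0.48410862 0.16574152 0.0175    ]
s2.npy (np.float64(248.03571428571428), np.float64(205.5204081632653)) [0.49841976 0.22722784 0.0175    ]
```

The pad is about 0–3 mm short in x, and y agrees. I'll ease it against the fence.

Scaled: -0.001 m / 0.5 = -0.002.

Call:
advance:
  steps: {"ticks": [[0.02, 0, -0.002, 0, 0], [0.02, 0, -0.002, 0, 0], [0.02, 0, -0.002, 0, 0]]}

```text
t: 4.38
eef_pos: [0.4936, 0.1184, 0.025]
ee_rot: [-3.141, 0.001, -1.606]
force: [-2.5, 2.7, 7.1]
width: 0.0238
gripper_force: 15.0
```

Call:
advance:
  steps: {"ticks": [[0.02, 0, -0.002, 0, 0], [0.02, 0, -0.002, 0, 0], [0.02, 0, -0.002, 0, 0]]}

```text
t: 4.63
eef_pos: [0.4943, 0.1181, 0.025]
ee_rot: [3.142, 0.0, -1.606]
force: [-2.9, 1.9, 7.7]
width: 0.0234
gripper_force: 15.0
```

Call:
advance:
  steps: {"ticks": [[0.02, 0, -0.002, 0, 0], [0.02, 0, -0.002, 0, 0], [0.02, 0, -0.002, 0, 0]]}

```text
t: 4.88
eef_pos: [0.4952, 0.1179, 0.025]
ee_rot: [3.141, -0.0, -1.607]
force: [-3.9, 2.5, 8.7]
width: 0.0238
gripper_force: 15.0
```

Scaled: -0.001 m / 0.5 = -0.002.

Call:
advance:
  steps: {"ticks": [[0.02, 0, -0.002, 0, 0], [0.02, 0, -0.002, 0, 0], [0.02, 0, -0.002, 0, 0]]}

```text
t: 5.13
eef_pos: [0.4961, 0.1178, 0.025]
ee_rot: [3.141, -0.0, -1.606]
force: [-4.0, 1.6, 9.9]
width: 0.0238
gripper_force: 15.0
```

Call:
advance:
  steps: {"ticks": [[0.02, -0.001, -0.002, 0, 0], [0.02, -0.001, -0.002, 0, 0], [0.02, -0.001, -0.002, 0, 0]]}

```text
t: 5.38
eef_pos: [0.4963, 0.1177, 0.0249]
ee_rot: [3.14, -0.001, -1.607]
force: [-6.6, 0.5, 12.0]
width: 0.0236
gripper_force: 15.0
```

```bash
python3 - <<'E'
from station import arm
import cv2,numpy as np
from h import *
im=arm.grab_frame("scene").astype(int)
x0,y0=240,198
c=im[y0:y0+14,x0:x0+14];v,u=np.mgrid[y0:y0+14,x0:x0+14];w=np.where(c[:,:,0]-c[:,:,2]>25,np.clip(c[:,:,0]-120,0,None),0)
uv=((w*u).sum()/w.sum(),(w*v).sum()/w.sum());print(uv,onz("scene",uv,.0175))
E
```

```text
(np.float64(248.84408602150538), np.float64(205.21505376344086)) [0.50137812 0.22650847 0.0175    ]
```

Scaled: 0.001 m / 0.5 = 0.002.

Call:
advance:
  steps: {"ticks": [[0.05, 0, 0.002, 0, 0], [0.05, 0, 0.002, 0, 0], [0.05, 0, 0.002, 0, 0], [0.05, 0, 0.002, 0, 0], [0.05, 0, 0.002, 0, 0]]}

```text
t: 5.85
eef_pos: [0.4964, 0.1183, 0.0244]
ee_rot: [3.141, -0.0, -1.607]
force: [-0.1, 0.1, 0.3]
width: 0.0485
gripper_force: 0.0
```

Call:
advance:
  steps: {"ticks": [[0.05, 0, 0.002, -0.04, 0], [0.05, 0, 0.002, -0.12, 0], [0.05, 0, 0.002, -0.2, 0], [0.05, 0, 0.002, -0.28, 0], [0, 0.08, 0.002, -0.32, 0], [0, 0.16, 0.002, -0.32, 0], [0, 0.24, 0.002, -0.32, 0], [0, 0.3, 0.002, -0.32, 0], [0, 0.3, 0.002, -0.32, 0]]}

```text
t: 6.6
eef_pos: [0.4891, -0.0353, 0.1847]
ee_rot: [3.141, -0.0, -1.61]
force: [0.1, 0.3, 0.5]
width: 0.0219
gripper_force: 0.0
```

```bash
python3 - <<'E'
from station import arm
import cv2,numpy as np
a=arm.grab_frame("top");b=arm.grab_frame("scene");np.save("t3.npy",a);np.save("s3.npy",b)
im=[cv2.resize(a[170:225,235:300,::-1],(472,400),interpolation=3),cv2.resize(b[172:232,227:276,::-1],(327,400),interpolation=3)]
cv2.imwrite("pics/c.png",cv2.hconcat(im))
E
```

```text
(no output)
```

View pics/c.png

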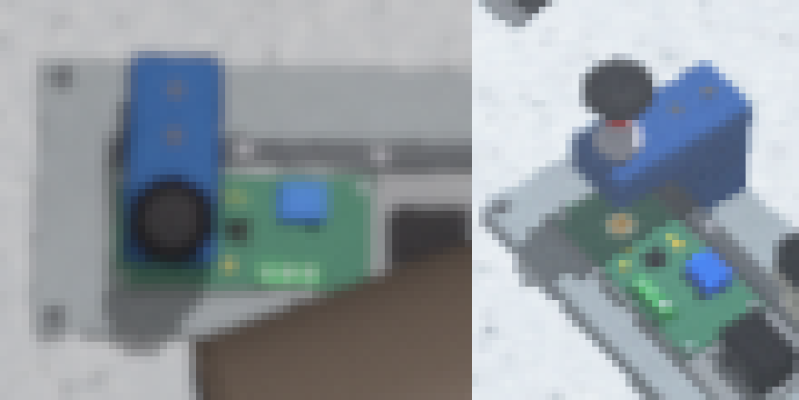

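Board corner moved from (567,233) to about (409,193) in crop pixels. That puts the pad at about (0.4985, 0.228), on the probe axis. The knob is up at (172,220) in the top half. Next I go over the knob.

Scaled: -0.26 m / 0.5 = -0.52, -0.08 m / 0.5 = -0.16.

Call:
advance:
  steps: {"ticks": [[0, -0.08, 0, 0, 0], [0, -0.16, 0, 0, 0], [0, -0.24, 0, 0, 0], [0, -0.32, 0.002, 0, 0], [0, -0.4, 0.002, 0, 0], [0, -0.48, 0.002, 0, 0], [0, -0.52, 0.002, 0, 0], [0, -0.52, 0.002, 0, 0], [0, -0.52, 0.002, 0, 0], [0, -0.52, 0.002, 0, 0]]}
  grip_n: 30

```text
t: 7.53
eef_pos: [0.4978, 0.2289, 0.1841]
ee_rot: [3.141, -0.001, -1.605]
force: [-0.7, -0.1, -0.2]
width: 0.0007
gripper_force: 0.0
```

Scaled: 0.052 m / 0.5 = 0.104, -0.001 m / 0.5 = -0.002.

Call:
advance:
  steps: {"ticks": [[0, 0.002, -0.002, 0.05, 0], [0, 0.002, -0.002, 0.09, 0], [0, 0.002, -0.002, 0.104, 0], [0, 0.002, -0.002, 0.104, 0], [0, 0.002, -0.002, 0.104, 0], [0, 0.002, -0.002, 0.104, 0]]}

```text
t: 8.03
eef_pos: [0.5001, 0.2275, 0.1338]
ee_rot: [-3.14, 0.001, -1.607]
force: [0.4, -0.1, -0.4]
width: 0.0002
gripper_force: 0.0
```

Call:
advance:
  steps: {"ticks": [[0, 0, 0, 0.004, 0], [0, 0, 0, 0.008, 0], [0, 0, 0, 0.012, 0], [0, 0, 0, 0.016, 0], [0, 0, 0, 0.02, 0], [0, 0, 0, 0.02, 0], [0, 0, 0, 0.02, 0], [0, 0, 0, 0.02, 0]]}

```text
t: 8.7
eef_pos: [0.4996, 0.2275, 0.1228]
ee_rot: [-3.141, 0.0, -1.607]
force: [-1.5, -0.2, 3.5]
width: 0.0004
gripper_force: 1.9
```

Scaled: 0.004 m / 0.5 = 0.008, 0.003 m / 0.5 = 0.006.

Call:
advance:
  steps: {"ticks": [[0, 0, 0, 0.002, 0], [0, 0, 0, 0.004, 0], [0, 0, 0, 0.006, 0], [0, 0, 0, 0.008, 0], [0, 0, 0, 0.008, 0], [0, 0, 0, 0.008, 0], [0, 0, 0, 0.008, 0]]}

```text
t: 9.28
eef_pos: [0.4996, 0.2275, 0.1187]
ee_rot: [-3.141, 0.0, -1.607]
force: [0.5, -0.3, 4.8]
width: 0.0002
gripper_force: 2.6
```

Call:
advance:
  steps: {"ticks": [[0, 0, 0, 0.002, 0], [0, 0, 0, 0.004, 0], [0, 0, 0, 0.006, 0], [0, 0, 0, 0.006, 0], [0, 0, 0, 0.006, 0], [0, 0, 0, 0.006, 0]]}

```text
t: 9.78
eef_pos: [0.4996, 0.2275, 0.1158]
ee_rot: [-3.141, 0.0, -1.607]
force: [-1.1, 0.8, 5.7]
width: 0.0005
gripper_force: 3.1
```

Scaled: 0.002 m / 0.5 = 0.004, 0.001 m / 0.5 = 0.002.

Call:
advance:
  steps: {"ticks": [[0, 0, 0, 0.002, 0], [0, 0, 0, 0.004, 0], [0, 0, 0, 0.004, 0], [0, 0, 0, 0.004, 0], [0, 0, 0, 0.004, 0]]}

```text
t: 10.2
eef_pos: [0.4996, 0.2275, 0.114]
ee_rot: [-3.141, 0.0, -1.607]
force: [-1.9, -0.3, 8.3]
width: 0.0004
gripper_force: 3.9
```

```bash
python3 - <<'E'
from station import arm
import cv2,numpy as np
b=arm.grab_frame("scene");np.save("s4.npy",b);s=arm.get_state();print(s["eef_pos"],s["force"])
E
```

```text
[0.49957984 0.22747239 0.1139964 ] [-1.20645761 -1.02032     8.20778609]
```

Scaled: 0.003 m / 0.5 = 0.006, 0.002 m / 0.5 = 0.004.

Call:
advance:
  steps: {"ticks": [[0, 0, 0, 0.002, 0], [0, 0, 0, 0.004, 0], [0, 0, 0, 0.006, 0], [0, 0, 0, 0.006, 0], [0, 0, 0, 0.006, 0], [0, 0, 0, 0.006, 0], [0, 0, 0, 0.006, 0]]}

```text
t: 10.83
eef_pos: [0.4996, 0.2275, 0.1113]
ee_rot: [-3.141, 0.0, -1.606]
force: [-2.3, 0.2, 10.1]
width: 0.0005
gripper_force: 5.2
```

```bash
python3 - <<'E'
from station import arm
import cv2,numpy as np
F=[]
for i in range(3): b=arm.grab_frame("scene");s=arm.get_state();F.append(s["force"][2])
print(s["eef_pos"],F)
a=arm.grab_frame("top")
cv2.imwrite("pics/d.png",cv2.hconcat([cv2.resize(a[170:225,235:300,::-1],(472,400),interpolation=3),cv2.resize(b[172:232,227:276,::-1],(327,400),interpolation=3)]))
E
```

```text
[0.49960695 0.22750775 0.11130138] [np.float64(10.255352602688196), np.float64(10.8807881435188), np.float64(9.964361825611526)]
```

View pics/d.png

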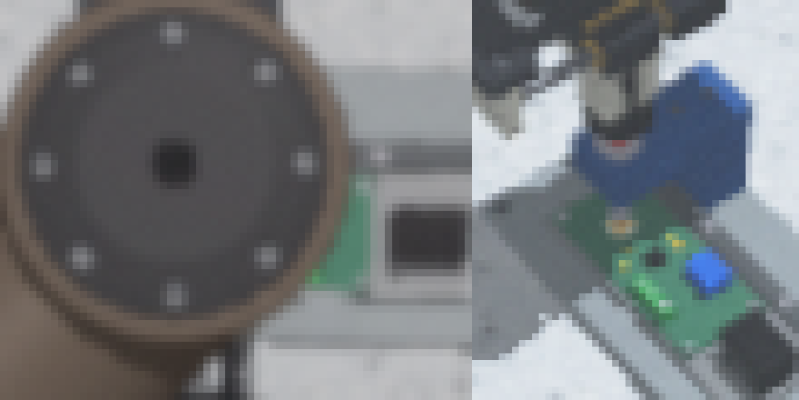

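The knob is down, with the red ring at (617,145) by the collar top, and the pad at (620,226) under the tip. Force of about 10.3 N and z = 0.1113 both indicate about 14.7 mm of travel. I'll hold, then hand in.

Call:
advance:
  steps: {"ticks": [[0, 0, 0, 0, 0], [0, 0, 0, 0, 0], [0, 0, 0, 0, 0], [0, 0, 0, 0, 0], [0, 0, 0, 0, 0], [0, 0, 0, 0, 0], [0, 0, 0, 0, 0], [0, 0, 0, 0, 0], [0, 0, 0, 0, 0], [0, 0, 0, 0, 0], [0, 0, 0, 0, 0], [0, 0, 0, 0, 0], [0, 0, 0, 0, 0], [0, 0, 0, 0, 0], [0, 0, 0, 0, 0], [0, 0, 0, 0, 0]]}

```text
t: 12.37
eef_pos: [0.4996, 0.2275, 0.1113]
ee_rot: [-3.141, 0.0, -1.606]
force: [-3.0, -0.7, 11.2]
width: 0.0002
gripper_force: 5.2
```

```bash
python3 -c "
from station import arm
print(arm.job_done())"
```

```text
the job is handed in; nothing more can be done
None
```

I slid the carrier along the bed until the gold pad was under the probe tip, then handed the job in with closed fingers holding the knob about 15 mm down at about 11 N; no verdict came back.

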